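# Load the specimen tray onto the microscope stage

### The arm

A 7-joint arm with a two-finger parallel gripper is mounted at the origin on the work surface. World frame = base frame: x ahead of the robot, y to its left, z up, the work surface at z = 0. Lengths are in m, angles in rad, forces in N, time in s.
With the tool pointing down it reaches from about 0.425 to 0.925 m from the base axis. Payload 6.8 kg.
Tool frame: the origin (TCP) lies at the very end of the fingers, on their centre line; the grasp point (between the pads) lies 19 mm behind it (ctrl.grip_point_offset is the distance from the TCP to the grasp point, in m); z points along the fingers, y is the line along which they close (so a half turn about z gives the same grasp; the last joint's range is limited). The gripper opens to 85 mm and grips with 20 to 120 N. Pads are 22 mm wide; open, the fingers measure 114 mm over their backs; the gripper's body (76 mm by 85 mm) begins 54 mm behind the grasp point. The pads swing forward as they close: fully open they stand 13 mm farther back than shut.
Start: joints at [1.084, 0.477, 0.022, 1.555, -0.011, 1.109, -0.083], TCP at [0.25, -0.627, 0.231] pointing down, gripper open.
Joint ranges: [-2.96, 2.96], [-0.34, 2.1], [-1.41, 1.46], [0.24, 2.44], [-1.37, 4.51], [0.17, 1.92], [-2.96, 2.96]. Speed limits (rad/s): [2.39, 2.39, 3.14, 3.14, 3.14, 3.14, 3.14].

### API

Orientations are given as a rotation vector (axis times angle).
In Python, from workcell import readout, optics, job_done, ctrl gives the robot as it stands.
- The arm moves only by the tool carry_out, never from a script. Its argument "series" is a list of rows, each an object with "dp": the shift along the tool's x, y, z scaled (see below), a list of three; "turn": the turn, a rotation vector about the tool's x, y, z scaled (see below), a list of three. In form: [{"dp": [dx, dy, dz], "turn": [wx, wy, wz]}, ...]. A call has 1 to 5 rows; each row shifts and turns the commanded pose from where the row before left it, along the tool's axes as they then stand; what a row does not reach is not made up. The controller multiplies each number of a shift by 20 cm and each number of a turn by 360 degrees. A row lasts 1/12 s, in which the tool goes at most 41.7 mm and 7.16 degrees, less where a joint would pass 70% of its speed; a pose out of reach is approached as far as the arm can. A call with a number of a shift or a turn outside -1 to 1 is refused whole. A call with a gripper value outside its range is refused whole. "fingers" is the closure, from 0 (fully open) to 1 (shut), set as the call begins (left out, the last holds). The fingers move at their own pace and stop on an object; the grip force is fixed at half the most. Time passes only in rows, so rows that do not move let the fingers close. It gives the time, the measured TCP pose, the force, the opening and the grip force at its end, in the units of the state.
- readout.read_state(): the state, without advancing time (a new reading comes with each control period).
- optics.read_camera(name): name is "side" or "top" or "wrist"; returns a dict with "img" (384x512x3 uint8, red, green, blue), "range_z" (384x512 float32, m along the optical axis (not along the pixel's ray), 0 where there is no reading), "fx", "fy", "cx", "cy" (pixels), "k1" (the pictures are not rectified: a ray, as slopes to the right and down, at radius r is drawn at 1 + k1 r^2 times it, then the intrinsics apply), "view" (4x4, takes a point from world to camera coordinates). Camera axes: x right, y down, z forward; pixel columns grow to the right and rows downward; lengths in m; the calibration is good to about 2 mm. A picture is of the moment at which its call begins.
- job_done(): hands the job in; it is judged then, once.
The state is a dict: "t": time; "joints": joint angles; "qvel": joint speeds; "effort": joint torques, N m; "eef_pos": TCP position; "tool_rot": TCP orientation; "ft_force": force on the tool from outside, world axes, zero at the start; "torque": the same for the moment, N m; "width": opening from 0.0 (shut) to 1.0 (fully open); "grip_force": force on a finger pad.
Only numpy, scipy, OpenCV 4.12 (cv2) and the standard library are available. Lean on these libraries where they do the work, as an engineer would, in place of code of your own. Each camera call takes 0.05 s, during which the arm holds its last target. There are 200 camera calls.

### The job

Swing the stage's steel clip out of the way, then set the blue-handled specimen tray flat on the deck between the two rails and slide it back until it rests against both back stops and its rear edge holds the orange switch lever pressed. Then let go of the tray and swing the clip back over its rim, all the way in. Keep the tray level, and leave the white-handled tray, the dropper bottle, the dish and the jars where they are.

Things in the scene. Friction and masses are not known exactly. Their poses are not given: they have to be found in the camera images.
- stage: White flat microscope base, fixed, 250 (x) x 220 (y) x 50 high (mm); origin at the centre of its underside, on the table. Its +x points to its back (away from the robot, turned by up to 20 degrees), +y to the left. Its flat top is the deck. Two aluminium side rails stand on the deck along x, from x=-82 to +78, 8 high, 8 thick, inner faces at y=+55 and -55.
- nest (a point): Point on the deck (50 above the table) at which the tray's origin lies when the tray is fully home against both back stops: x=+30, y=0 in the stage's frame. Axes as the stage.
- switch_lever (a joint): Hinge angle of the orange switch lever, rad: 0 free (leaning to the front, about 29 degrees off upright), grows as it is pushed to the back; about 0.5 (upright) with the tray against the stops. Its weak spring (under 0.5 N at the tip) cannot slide the tray. It gives way only to a push to the back: set the tray down at least 25 mm in front of home and slide it; lowered onto the lever it sits crooked.
- lever_tip (a point): Centre of the red roller, 8 diameter, 16 wide, at the end of the 36 long orange lever, 14 above the deck when free. The lever is hinged 18 under the deck at x=+79, y=0 of the stage; the free roller reaches forward to about x=+58.
- clip (a joint): Angle of the steel clip about its vertical pivot, rad: 0 fully in (arm along the stage's -y, over the tray's place; a stop is there), grows as it swings to the front, clockwise seen from above; at 1.57 it points along the stage's -x, clear of the tray; stop at 1.65. Starts between 0 and 0.8. It stays where it is left; about 0.5 N at the post moves it.
- clip_post (a point): Centre of the top of the clip's black grip post, 12 in diameter and 30 tall, upright on the arm, 40 from the pivot; post top 112 above the table. The arm is a 12 wide, 4 thick strip reaching 56 from the pivot, underside 28 above the deck (3 over the tray's rim).
- clip_axis (a point): The clip's pivot, at x=0, y=+85 in the stage's frame, at the height of the arm's underside (78 above the table). Fixed to the stage; axes as the stage.
- tray: Tray to load: grey open plastic tray, 90 (x) x 100 (y) x 25 high, walls 3, 0.2 to 0.35 kg, six small stones fixed in it, and at its middle a blue upright plate handle 12 thick (x), 40 long (y), rising to 60 above the underside. Origin at the centre of the underside. Same both ways round (a half turn makes no difference); its 100 long edges go to the front and back of the stage.
- spare_tray: Bystander: the same tray with a white handle; the two trays lie in two places on the right of the stage, either one nearer the robot. Leave it alone.
- dropper: Bystander: small amber dropper bottle, 36 diameter, 85 tall; origin under its centre. Leave it alone.
- dish: Bystander: flat round specimen dish, 64 diameter, 14 high, origin under its centre, at the far right. Leave it alone.
- jar: Bystander: glass jar with white lid, 52 diameter, 60 tall, origin under its centre, beyond the trays. Leave it alone.
- jar2: Bystander: glass jar with orange lid, same size, beyond the stage. Leave it alone.
- stops (a point): Point on the deck midway between the two steel back stops (x=+75, y=0 in the stage's frame; axes as the stage). The stops are 14 wide (y), 20 high, centred at y=+35 and -35, front faces at x=+75. Between them is the switch lever, behind it the black switch body, 16 high.
Not all that is in view belongs to the job. Leave any green or red look-alike of the tray alone.

How it is judged:
By the outcome, as a careful person would: the job done as asked, in the order asked, and still so for the second after the job is handed in, with the robot touching nothing.
It also fails if it takes over 64 s, if anything falls off the work surface, if the arm or the gripper's body presses on something with over 40 N, if the wrist force passes 120 N, or if a joint passes its speed limit or range.

## Working session

There is one attempt and no reset: what is moved stays moved. The work goes in short steps, Python scripts to look and compute and a tool call to move; the robot and the scene stay as the last step left them, time stands still between calls to the robot, and variables do not carry over. Pictures are saved under pics/ and viewed, at most 10 in all, crops included, and the job is handed in when it is done.

Besides the shell and the picture viewer there is one more tool, called as a command line: name --argument value ..., lists and objects as JSON in quotes. carry_out: Moves the arm, as the interface text tells. Shifts and turns lie within -1 to 1; 1 stands for 20 cm of shift or 360 degrees of turn. Its arguments: {"type":"object","properties":{"series":{"type":"array"},"fingers":{"type":"number"}},"required":["series"]}

```bash
mkdir -p pics; ls; cat > h.py <<'E'
import numpy as np, cv2
from workcell import readout, optics, job_done, ctrl
from scipy.spatial.transform import Rotation as R
def cam(n):
    c=optics.read_camera(n); c['img']=np.ascontiguousarray(c['img']); return c
def slopes(c,uv):
    uv=np.atleast_2d(np.float64(uv)); d=np.c_[(uv[:,0]-c['cx'])/c['fx'],(uv[:,1]-c['cy'])/c['fy']]; s=d.copy()
    for _ in range(10): s=d/(1+c['k1']*(s**2).sum(1,keepdims=True))
    return s
def ray(c,uv):
    s=slopes(c,uv); V=np.array(c['view']); d=np.c_[s,np.ones(len(s))]@V[:3,:3]
    return -V[:3,:3].T@V[:3,3], d
def onplane(c,uv,z):
    o,d=ray(c,uv); return o+d*((z-o[2])/d[:,2])[:,None]
def depthpts(c,uv):
    uv=np.atleast_2d(uv); o,d=ray(c,uv); z=c['range_z'][uv[:,1].astype(int),uv[:,0].astype(int)]
    return o+d*z[:,None]
def cross(c1,p1,c2,p2):
    o1,d1=ray(c1,p1);o2,d2=ray(c2,p2);A=np.c_[d1[0],-d2[0]]
    t=np.linalg.lstsq(A,o2-o1,rcond=None)[0];a=o1+d1[0]*t[0];b=o2+d2[0]*t[1]
    return (a+b)/2,np.linalg.norm(a-b)
def save(c,f): cv2.imwrite('pics/'+f,cv2.cvtColor(c['img'],cv2.COLOR_RGB2BGR))
E
python3 - <<'E'
from h import *
import pickle
cs={n:cam(n) for n in('top','side','wrist')}
pickle.dump(cs,open('c0.pkl','wb'))
for n in cs: print(n,cs[n]['fx'],cs[n]['k1'],np.round(cs[n]['view'],3).tolist())
im=np.hstack([cs['top']['img'],cs['side']['img']]); 
cv2.imwrite('pics/a.png',cv2.cvtColor(cs['top']['img'],cv2.COLOR_RGB2BGR));save(cs['side'],'b.png')
print(readout.read_state(), ctrl.grip_point_offset)
E
```

```text
pics
top 395.71065955981425 -0.05696243608461961 [[-0.005, -1.0, 0.009, -0.068], [-0.989, 0.004, -0.147, 0.552], [0.147, -0.01, -0.989, 0.874], [0.0, 0.0, 0.0, 1.0]]
side 498.7514048704908 -0.12878000972761258 [[-0.861, -0.509, 0.017, 0.407], [-0.307, 0.492, -0.815, 0.264], [0.406, -0.707, -0.579, 0.955], [0.0, 0.0, 0.0, 1.0]]
wrist 298.4509081701937 -0.04301577700529756 [[0.37, -0.929, -0.002, -0.675], [-0.883, -0.352, 0.31, -0.039], [-0.289, -0.113, -0.951, 0.38], [0.0, 0.0, 0.0, 1.0]]
{'t': 0.15, 'joints': array([ 1.08391966,  0.47761011,  0.02235742,  1.55619328, -0.01150034,
        1.10930183, -0.08309196]), 'qvel': array([ 4.36792856e-04, -3.98710146e-03,  1.09974927e-03, -3.18327058e-03,
       -5.91672570e-04,  2.82658174e-04,  1.78397517e-05]), 'effort': array([ 4.02749749e-03, -5.96923935e+01,  1.61086433e+00, -2.81488341e+01,
        1.26173382e-02,  6.63669096e-03, -4.76662507e-06]), 'eef_pos': array([ 0.24942945, -0.62674611,  0.23056246]), 'tool_rot': array([-3.08410173e+00, -5.91204251e-01,  5.63696314e-04]), 'ft_force': array([-0.33290055,  0.178154  ,  0.07272901]), 'torque': array([-0.01424737, -0.05740305,  0.0246271 ]), 'grip_force': 0.0, 'width': 1.0011139960780586} 0.0187
```

View pics/a.png

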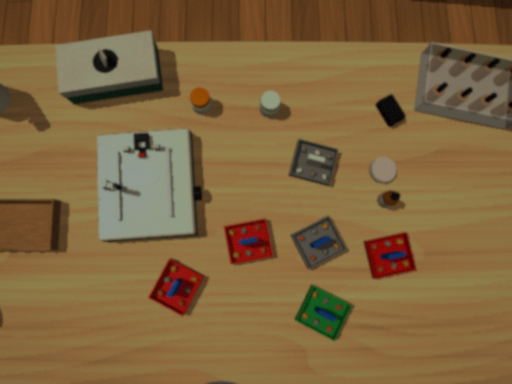

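View pics/b.png

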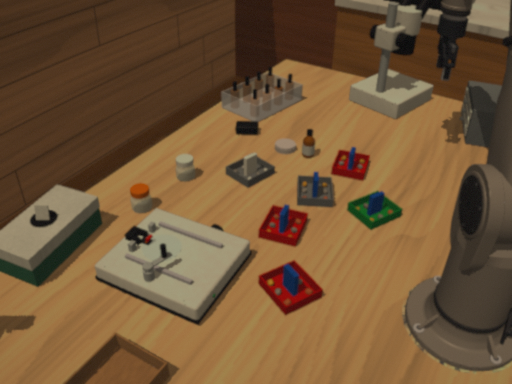

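Top view: the only grey tray with a blue handle is at (320,242), which is (316,190) in the side view. It could be confused with:
- the red trays with blue handles at (249,241), (178,287) and (390,255)
- the green tray at (324,312)
- the white-handled grey tray at (315,162)

I choose (320,242). The stage is at about (146,185), with its clip at (122,188) and its lever at (142,152).

```bash
cat > m.py <<'E'
from h import *
def world(c):
    h,w=c['range_z'].shape; v,u=np.mgrid[:h,:w]
    return depthpts(c,np.c_[u.ravel(),v.ravel()]).reshape(h,w,3)
def blob(m,near):
    n,l,s,ce=cv2.connectedComponentsWithStats(m.astype(np.uint8)); i=[k for k in range(1,n) if s[k,4]>8]
    k=min(i,key=lambda k:np.hypot(*(ce[k]-near))); return l==k,ce[k],s[k,4]
E
python3 - <<'E'
from m import *
import pickle
cs=pickle.load(open('c0.pkl','rb')); t,s=cs['top'],cs['side']
W={n:world(cs[n]) for n in('top','side')}
hsv={n:cv2.cvtColor(cs[n]['img'],cv2.COLOR_RGB2HSV) for n in cs}
near={'top':(320,242),'side':(316,190)}
# handle: blue blob in both views
b={}
for n in near:
    h=hsv[n]; m=(h[...,0]>100)&(h[...,0]<130)&(h[...,1]>120)
    mm,ce,a=blob(m,near[n]); p=W[n][mm]; b[n]=ce
    print(n,'handle',ce,a,p.mean(0).round(4),'z max/pct',np.percentile(p[:,2],[5,50,90]).round(4))
    q=p[p[:,2]>0.05]
    if len(q)>5:
        r=cv2.minAreaRect((q[:,:2]*1000).astype(np.float32)); print(r)
print('cross',cross(t,b['top'],s,b['side']))
# tray outline: depth height
P=W['top']; 
d=np.hypot(P[...,0]-P[242,320,0],P[...,1]-P[242,320,1])
q=P[(P[...,2]>0.016)&(P[...,2]<0.032)&(d<0.085)]
print('tray',cv2.minAreaRect((q[:,:2]*1000).astype(np.float32)),np.median(q[:,2]))
for n in ('top','side'):
    P=W[n];c0=W['top'][205,150]
    d=np.hypot(P[...,0]-c0[0],P[...,1]-c0[1])
    q=P[(abs(P[...,2]-0.05)<.005)&(d<0.2)]
    print('stage',cv2.minAreaRect((q[:,:2]*1000).astype(np.float32)),np.median(q[:,2]),len(q))
    q=P[(P[...,2]>0.095)&(P[...,2]<.125)&(d<0.15)]; print('post',len(q),q.mean(0).round(4),np.percentile(q[:,2],90))
    q=P[(P[...,2]>0.075)&(P[...,2]<.092)&(d<0.15)]; print('arm',len(q),q.mean(0).round(4))
    h=hsv[n]; m=((h[...,0]<8)|(h[...,0]>172))&(h[...,1]>150)&(d<.17)&(W[n][...,2]>0.045)
    mm,ce,a=blob(m,(142,152) if n=='top' else (147,237)); print('lever red',ce,a,W[n][mm].mean(0).round(4))
big=np.hstack([cv2.resize(t['img'][122:250,90:210],(480,512),interpolation=3),cv2.resize(t['img'][210:275,285:355],(276,256),interpolation=3).repeat(2,0)[:512]])
cv2.imwrite('pics/c.png',big[...,::-1])
E
```

```text
top handle [320.27433628 241.59292035] 113 [ 0.4364 -0.2265  0.0615] z max/pct [0.0045 0.0596 0.0618]
((424.61395263671875, -154.68270874023438), (18.191436767578125, 187.21810913085938), 9.947786331176758)
side handle [315.06060606 184.88888889] 99 [ 0.4264 -0.2044  0.0473] z max/pct [0.0128 0.0405 0.059 ]
((239.3129425048828, 254.95362854003906), (10.670746803283691, 1067.7108154296875), 22.10161781311035)
cross (array([ 0.43750978, -0.23303707,  0.02580672]), np.float64(0.0006765920291492021))
tray ((438.1263122558594, -229.541748046875), (90.71277618408203, 101.32376098632812), 26.49521255493164) 0.024679862542184128
stage ((513.8377685546875, 162.67138671875), (369.6318664550781, 231.6776580810547), 4.1847686767578125) 0.049885998089063355 8722
post 38 [0.5558 0.2192 0.1087] 0.11237456365216074
arm 145 [0.5617 0.2419 0.0824]
lever red [141.88 154.12] 25 [0.6378 0.1779 0.0611]
stage ((511.03826904296875, 171.8063507080078), (375.8865966796875, 222.59625244140625), 4.0096869468688965) 0.0493803484160118 7455
post 57 [0.5558 0.2242 0.1061] 0.11236002130344169
arm 207 [0.5606 0.2439 0.082 ]
lever red [147.58333333 238.33333333] 36 [0.6377 0.1807 0.0596]
```

View pics/c.png

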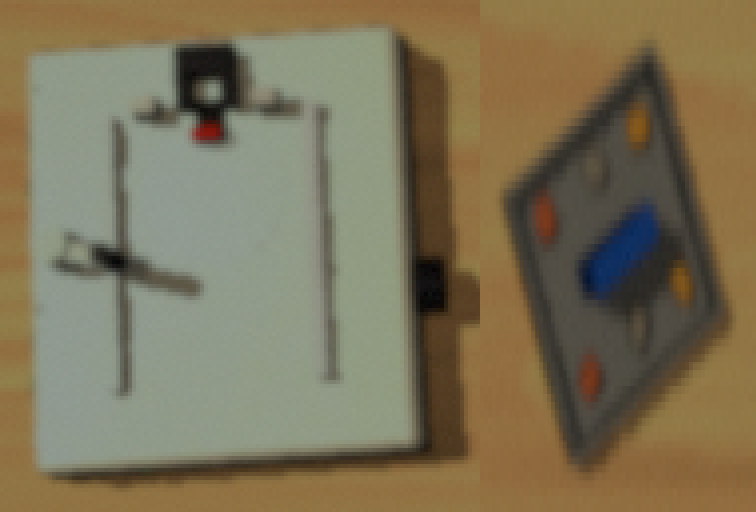

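The crop shows the grey tray with the blue handle and coloured stones, so it is the right one. On the stage, the clip points right and slightly to the front. Its black post is at crop (110,258), the red roller at (208,130), and the stops are at (155,110) and (280,105). Next I'll get the stage pose.

```bash
cat > stage.py <<'E'
from m import *
def stagefit(c,n):
    W=world(c);h=cv2.cvtColor(c['img'],cv2.COLOR_RGB2HSV)
    d=np.hypot(W[...,0]-.545,W[...,1]-.165)
    m=((abs(W[...,2]-.05)<.012)&(h[...,1]<70)&(h[...,2]>110)&(d<.2)).astype(np.uint8)
    m=cv2.morphologyEx(cv2.morphologyEx(m,cv2.MORPH_CLOSE,np.ones((7,7))),cv2.MORPH_OPEN,np.ones((9,9)))
    k=max(cv2.findContours(m,0,1)[0],key=cv2.contourArea)[:,0]
    p=onplane(c,k,.05)[:,:2]
    r=cv2.minAreaRect((p*1000).astype(np.float32)); return r,p
E
python3 - <<'E'
from stage import *
import pickle
cs=pickle.load(open('c0.pkl','rb'));t,s=cs['top'],cs['side']
for n in('top','side'):
    r,p=stagefit(cs[n],n); print(n,r)
    (cx,cy),(w,h),a=r
    for g in(.45,):  # rails: refine edges by line fits
        pass
    np.save(n+'.npy',p)
W=world(t); ws=world(s)
for n,w,c in(('top',W,t),('side',ws,s)):
    d=np.hypot(w[...,0]-.56,w[...,1]-.22)
    m=(w[...,2]>.106)&(w[...,2]<.118)&(d<.06); print(n,'post top',m.sum(),np.argwhere(m).mean(0)[::-1],w[m].mean(0).round(4))
    h=c['img'].max(2); m=(h<60)&(d<.05)&(w[...,2]>.08); uv=np.argwhere(m)[:,::-1]; print('dark',len(uv),uv.mean(0),uv.min(0),uv.max(0))
    d=np.hypot(w[...,0]-.55,w[...,1]-.165)
    m=(abs(w[...,2]-.058)<.003)&(d<.14);q=w[m]
    # rails: split by y
    for lo,hi in((.05,.165),(.165,.3)):
        z=q[(q[:,1]>lo)&(q[:,1]<hi)&(q[:,0]<.62)]; 
        if len(z)>20:
            v=cv2.fitLine((z[:,:2]*1000).astype(np.float32),cv2.DIST_HUBER,0,.01,.01).ravel(); print('rail',len(z),np.degrees(np.arctan2(v[1],v[0])),v[2:],z[:,0].min(),z[:,0].max())
E
```

```text
top ((573.039306640625, 173.4925994873047), (245.7847137451172, 215.5247802734375), 4.1751484870910645)
side ((567.8251342773438, 181.07659912109375), (244.61770629882812, 221.81675720214844), 4.068167686462402)
top post top 30 [115.03333333 185.66666667] [0.5562 0.2199 0.111 ]
dark 33 [117.75757576 186.72727273] [114 184] [122 190]
rail 193 3.965469 [558.6407 114.8773] 0.46389630429856804 0.619865782797814
rail 200 4.540817 [552.34955 232.10312] 0.45518792554563814 0.619979494433897
side post top 33 [162.09090909 245.6969697 ] [0.5567 0.2234 0.1103]
dark 59 [163.45762712 251.20338983] [161 245] [167 257]
rail 193 3.690034 [554.68256 116.77845] 0.4541207125752002 0.6194255651096032
rail 202 4.329919 [543.8837  234.78029] 0.4867663584368993 0.6198984588579823
```

carry_out --series '[{"dp": [0.12, -0.135, 0], "turn": [0, 0, 0]}, {"dp": [0.12, -0.135, 0], "turn": [0, 0, 0]}, {"dp": [0.12, -0.135, 0], "turn": [0, 0, 0]}, {"dp": [0.12, -0.135, 0], "turn": [0, 0, 0]}, {"dp": [0.12, -0.135, 0], "turn": [0, 0, 0]}]' --fingers 0.72

```text
t: 0.57
eef_pos: [0.3113, -0.4556, 0.231]
tool_rot: [-3.085, -0.591, 0.0]
ft_force: [1.3, -0.3, 1.1]
width: 0.299
grip_force: 0.0
```

carry_out --series '[{"dp": [0.12, -0.135, 0], "turn": [0, 0, 0]}, {"dp": [0.12, -0.135, 0], "turn": [0, 0, 0]}, {"dp": [0.12, -0.135, 0], "turn": [0, 0, 0]}, {"dp": [0.12, -0.135, 0], "turn": [0, 0, 0]}, {"dp": [0.12, -0.135, 0], "turn": [0, 0, 0]}]'

```text
t: 0.98
eef_pos: [0.3729, -0.2858, 0.2313]
tool_rot: [3.085, 0.591, -0.0]
ft_force: [0.7, 1.0, 0.4]
width: 0.278
grip_force: 0.0
```

carry_out --series '[{"dp": [0.12, -0.135, 0], "turn": [0, 0, 0]}, {"dp": [0.12, -0.135, 0], "turn": [0, 0, 0]}, {"dp": [0.12, -0.135, 0], "turn": [0, 0, 0]}, {"dp": [0.12, -0.135, 0], "turn": [0, 0, 0]}, {"dp": [0.12, -0.135, 0], "turn": [0, 0, 0]}]'

```text
t: 1.4
eef_pos: [0.4344, -0.1161, 0.2314]
tool_rot: [3.085, 0.591, 0.0]
ft_force: [0.4, 0.3, -0.6]
width: 0.281
grip_force: 0.0
```

carry_out --series '[{"dp": [0.12, -0.135, 0], "turn": [0, 0, 0]}, {"dp": [0.12, -0.135, 0], "turn": [0, 0, 0]}, {"dp": [0.12, -0.135, 0], "turn": [0, 0, 0]}, {"dp": [0.12, -0.135, 0], "turn": [0, 0, 0]}, {"dp": [0.12, -0.135, 0], "turn": [0, 0, 0]}]'

```text
t: 1.82
eef_pos: [0.4961, 0.0536, 0.2313]
tool_rot: [3.085, 0.591, -0.0]
ft_force: [0.7, -0.4, -0.9]
width: 0.28
grip_force: 0.0
```

carry_out --series '[{"dp": [0, 0, 0], "turn": [0, 0, -0.0195]}, {"dp": [0, 0, 0], "turn": [0, 0, -0.0195]}, {"dp": [0, 0, 0], "turn": [0, 0, -0.0195]}, {"dp": [0, 0, 0], "turn": [0, 0, -0.0195]}, {"dp": [0, 0, 0], "turn": [0, 0, -0.0195]}]'

```text
t: 2.23
eef_pos: [0.4957, 0.0521, 0.231]
tool_rot: [-2.759, -1.503, 0.001]
ft_force: [0.3, 0.2, -0.5]
width: 0.282
grip_force: 0.0
```

```bash
cat > plan.py <<'E'
from h import *
def plan(p,ydir=None):
    s=readout.read_state(); r=R.from_rotvec(s['tool_rot']); d=r.inv().apply(np.array(p)-s['eef_pos'])/.2
    print('pos',s['eef_pos'].round(4),'dp total',d.round(3))
    y=r.apply([0,1,0]); a=np.degrees(np.arctan2(y[1],y[0])); print('tool y at',a.round(2),'tilt',np.degrees(np.arccos(-r.apply([0,0,1])[2])).round(2))
    if ydir is not None:
        e=(ydir-a+90)%180-90; print('turn z',round(-e/360,4),'deg',round(-e,2))
E
python3 - <<'E'
from stage import *
from plan import plan
import pickle
c=cam('wrist');save(c,'w1.png');pickle.dump(c,open('w1.pkl','wb'))
W=world(c)
d=np.hypot(W[...,0]-.5565,W[...,1]-.2216)
m=(W[...,2]>.105)&(W[...,2]<.118)&(d<.05)
print('post',m.sum(),W[m].mean(0).round(4) if m.any() else '')
r,p=stagefit(c,'w');print(r)
plan([.5565,.2216,.2],-12)
E
```

```text
post 0 
((575.1668701171875, 174.93338012695312), (243.7946319580078, 215.5025634765625), 4.021162509918213)
pos [0.4957 0.052  0.231 ] dp total [ 0.879 -0.198  0.155]
tool y at -32.44 tilt 0.03
turn z -0.0568 deg -20.44
```

View pics/w1.png

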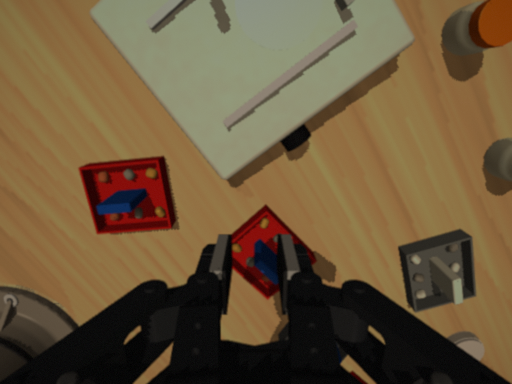

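The wrist view shows the stage's near corner at (228,178), the two rails and part of the clip at (220,10). The stage edges agree with the other views to about 3 mm. Next I'll move over the post.

carry_out --series '[{"dp": [0, 0, 0], "turn": [0, 0, -0.019]}, {"dp": [0, 0, 0], "turn": [0, 0, -0.019]}, {"dp": [0, 0, 0], "turn": [0, 0, -0.019]}]'

```text
t: 2.53
eef_pos: [0.4958, 0.052, 0.2312]
tool_rot: [-2.45, -1.966, 0.001]
ft_force: [-0.7, -0.5, 0.2]
width: 0.279
grip_force: 0.0
```

carry_out --series '[{"dp": [0.179, 0.024, 0.04], "turn": [0, 0, 0]}, {"dp": [0.179, 0.024, 0.04], "turn": [0, 0, 0]}, {"dp": [0.179, 0.024, 0.04], "turn": [0, 0, 0]}, {"dp": [0.179, 0.024, 0.04], "turn": [0, 0, 0]}, {"dp": [0.179, 0.024, 0.04], "turn": [0, 0, 0]}]'

```text
t: 2.95
eef_pos: [0.559, 0.2227, 0.1907]
tool_rot: [2.457, 1.958, -0.001]
ft_force: [0.6, -0.6, 1.1]
width: 0.281
grip_force: 0.0
```

```bash
python3 - <<'E'
from stage import *
from plan import plan
c=cam('wrist')
W=world(c)
d=np.hypot(W[...,0]-.5565,W[...,1]-.2216)
m=(W[...,2]>.107)&(W[...,2]<.118)&(d<.04)
print('post',m.sum(),W[m].mean(0).round(4) if m.any() else '', np.argwhere(m).mean(0)[::-1] if m.any() else '')
h=c['img'].max(2); 
plan([.5565,.2216,.093],-12)
cv2.imwrite('pics/w2.png',c['img'][180:330,150:360,::-1].repeat(3,0).repeat(3,1))
E
```

```text
post 181 [0.5595 0.2216 0.1111] [253.4198895  200.22651934]
pos [0.559  0.2311 0.1895] dp total [-0.052 -0.001  0.482]
tool y at -12.48 tilt 0.35
turn z -0.0013 deg -0.48
```

View pics/w2.png

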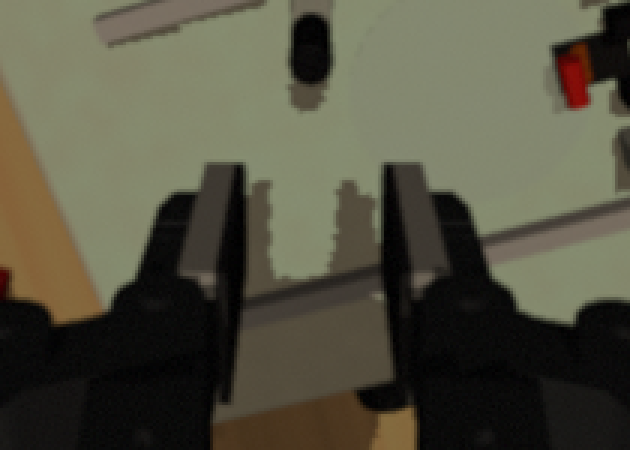

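The crop shows the black post at crop (311,45), centred between the two fingertips at (220,270) and (405,270). I'll lower around it, loosely.

carry_out --series '[{"dp": [-0.045, 0, 0], "turn": [0, 0, 0]}, {"dp": [0, 0, 0.12], "turn": [0, 0, 0]}, {"dp": [0, 0, 0.12], "turn": [0, 0, 0]}, {"dp": [0, 0, 0.12], "turn": [0, 0, 0]}, {"dp": [0, 0, 0.11], "turn": [0, 0, 0]}]'

```text
t: 3.42
eef_pos: [0.5564, 0.2113, 0.096]
tool_rot: [2.456, 1.958, -0.001]
ft_force: [-0.4, -0.4, -0.0]
width: 0.281
grip_force: 0.0
```

carry_out --series '[{"dp": [0, 0, 0], "turn": [0, 0, 0]}, {"dp": [0, 0, 0], "turn": [0, 0, 0]}]'

```text
t: 3.58
eef_pos: [0.5559, 0.2116, 0.0966]
tool_rot: [-2.455, -1.96, 0.004]
ft_force: [0.8, 0.7, 0.9]
width: 0.281
grip_force: 0.0
```

```bash
python3 -c "
from plan import plan
plan([.5575,.2217,.093],-12)"
```

```text
pos [0.5559 0.2116 0.0966] dp total [ 0.051 -0.003  0.018]
tool y at -12.8 tilt 0.16
turn z -0.0022 deg -0.8
```

carry_out --series '[{"dp": [0.05, 0, 0.01], "turn": [0, 0, 0.0083]}, {"dp": [0, -0.021, 0], "turn": [0, 0, 0.0167]}, {"dp": [0, -0.021, 0], "turn": [0, 0, 0.0167]}, {"dp": [0, -0.021, 0], "turn": [0, 0, 0.0167]}, {"dp": [0, -0.021, 0], "turn": [0, 0, 0.0167]}]'

```text
t: 4.0
eef_pos: [0.545, 0.2297, 0.0976]
tool_rot: [2.848, 1.325, 0.006]
ft_force: [0.9, -0.3, -1.5]
width: 0.28
grip_force: 0.4
```

carry_out --series '[{"dp": [0, -0.021, 0], "turn": [0, 0, 0.0167]}, {"dp": [0, -0.021, 0], "turn": [0, 0, 0.0167]}, {"dp": [0, -0.021, 0], "turn": [0, 0, 0.0167]}, {"dp": [0, -0.021, 0], "turn": [0, 0, 0.0167]}, {"dp": [0, -0.021, 0], "turn": [0, 0, 0.0167]}]'

```text
t: 4.42
eef_pos: [0.5321, 0.2461, 0.0977]
tool_rot: [-3.094, -0.541, -0.005]
ft_force: [0.2, -1.1, -0.6]
width: 0.284
grip_force: 0.3
```

```bash
python3 -c "
from plan import *
plan([.526,.2574,.095],-86)
print(readout.read_state()['ft_force'])"
```

```text
pos [0.5321 0.2461 0.0977] dp total [-0.01  -0.063  0.013]
tool y at -70.16 tilt 0.21
turn z 0.044 deg 15.84
[ 0.17307815 -1.0546116  -0.59033953]
```

carry_out --series '[{"dp": [0, -0.023, 0], "turn": [0, 0, 0.013]}, {"dp": [0, -0.023, 0], "turn": [0, 0, 0.013]}, {"dp": [0, -0.023, 0], "turn": [0, 0, 0.013]}, {"dp": [0, -0.023, 0], "turn": [0, 0, 0.005]}, {"dp": [0, 0, 0], "turn": [0, 0, 0]}]'

```text
t: 4.83
eef_pos: [0.5273, 0.2652, 0.0975]
tool_rot: [-3.137, -0.119, -0.004]
ft_force: [0.2, 0.0, -0.3]
width: 0.279
grip_force: 0.0
```

carry_out --series '[{"dp": [0, 0.02, 0], "turn": [0, 0, 0]}, {"dp": [0, 0, -0.2], "turn": [0, 0, 0]}, {"dp": [0, 0, -0.2], "turn": [0, 0, 0]}, {"dp": [0, 0, -0.2], "turn": [0, 0, 0]}]'

```text
t: 5.17
eef_pos: [0.5268, 0.2585, 0.2172]
tool_rot: [3.139, 0.121, -0.001]
ft_force: [1.0, 0.9, 0.8]
width: 0.282
grip_force: 0.0
```

```bash
cat > clip.py <<'E'
from stage import *
def post(names=('top','side'),ctr=(.54,.25)):
    for n in names:
        c=cam(n);w=world(c);d=np.hypot(w[...,0]-ctr[0],w[...,1]-ctr[1])
        m=(w[...,2]>.106)&(w[...,2]<.118)&(d<.07); p=w[m].mean(0) if m.any() else np.zeros(3)
        v=p[:2]-[.5658,.2603]; a=np.degrees(np.arctan2(v[1],v[0])); print(n,m.sum(),p.round(4),'r',np.hypot(*v).round(4),'angle',((-85.85-a)%360).round(1))
E
python3 - <<'E'
from clip import *; from plan import plan
post()
plan([.4375,-.231,.2],26.5)
E
```

```text
top 25 [0.5283 0.2576 0.1118] r 0.0376 angle 90.0
side 31 [0.5252 0.2616 0.11  ] r 0.0407 angle 96.0
pos [0.531  0.2612 0.2235] dp total [-0.655  2.419  0.095]
tool y at -85.63 tilt 0.78
turn z 0.1885 deg 67.87
```

carry_out --series '[{"dp": [-0.0486, 0.185, 0], "turn": [0, 0, 0]}, {"dp": [-0.0486, 0.185, 0], "turn": [0, 0, 0]}, {"dp": [-0.0486, 0.185, 0], "turn": [0, 0, 0]}, {"dp": [-0.0486, 0.185, 0], "turn": [0, 0, 0]}, {"dp": [-0.0486, 0.185, 0], "turn": [0, 0, 0]}]' --fingers 0.6

```text
t: 5.68
eef_pos: [0.492, 0.069, 0.2157]
tool_rot: [-3.139, -0.121, -0.002]
ft_force: [0.3, -0.8, 0.2]
width: 0.399
grip_force: 0.0
```

carry_out --series '[{"dp": [-0.0486, 0.185, 0], "turn": [0, 0, 0]}, {"dp": [-0.0486, 0.185, 0], "turn": [0, 0, 0]}, {"dp": [-0.0486, 0.185, 0], "turn": [0, 0, 0]}, {"dp": [-0.0486, 0.185, 0], "turn": [0, 0, 0]}, {"dp": [-0.0486, 0.185, 0], "turn": [0, 0, 0]}]'

```text
t: 6.1
eef_pos: [0.4574, -0.1192, 0.2158]
tool_rot: [3.139, 0.12, 0.002]
ft_force: [0.9, 0.1, -0.1]
width: 0.399
grip_force: 0.0
```

carry_out --series '[{"dp": [-0.0486, 0.185, 0], "turn": [0, 0, 0]}, {"dp": [-0.0486, 0.185, 0], "turn": [0, 0, 0]}, {"dp": [-0.0486, 0.185, 0], "turn": [0, 0, 0]}, {"dp": [0, 0, 0], "turn": [0, 0, -0.0195]}, {"dp": [0, 0, 0], "turn": [0, 0, -0.0195]}]'

```text
t: 6.52
eef_pos: [0.4364, -0.2331, 0.2156]
tool_rot: [3.1, 0.503, 0.001]
ft_force: [0.5, 0.9, 1.1]
width: 0.4
grip_force: 0.0
```

carry_out --series '[{"dp": [0, 0, 0], "turn": [0, 0, -0.0195]}, {"dp": [0, 0, 0], "turn": [0, 0, -0.0195]}, {"dp": [0, 0, 0], "turn": [0, 0, -0.0195]}, {"dp": [0, 0, 0], "turn": [0, 0, -0.0195]}, {"dp": [0, 0, 0], "turn": [0, 0, -0.0195]}]'

```text
t: 6.93
eef_pos: [0.4374, -0.2303, 0.2156]
tool_rot: [2.8, 1.423, 0.001]
ft_force: [0.5, 0.4, 0.4]
width: 0.402
grip_force: 0.0
```

carry_out --series '[{"dp": [0, 0, 0], "turn": [0, 0, -0.0195]}, {"dp": [0, 0, 0], "turn": [0, 0, -0.0195]}, {"dp": [0, 0, 0], "turn": [0, 0, -0.0195]}, {"dp": [0, 0, 0], "turn": [0, 0, -0.0195]}, {"dp": [0, 0, 0], "turn": [0, 0, -0.0195]}]'

```text
t: 7.35
eef_pos: [0.4374, -0.2303, 0.2157]
tool_rot: [2.241, 2.201, 0.0]
ft_force: [0.5, -0.8, 0.6]
width: 0.4
grip_force: 0.0
```

carry_out --series '[{"dp": [0, 0, 0], "turn": [0, 0, -0.0195]}, {"dp": [0, 0, 0], "turn": [0, 0, -0.0195]}, {"dp": [0, 0, 0], "turn": [0, 0, -0.0195]}, {"dp": [0, 0, 0], "turn": [0, 0, -0.0195]}, {"dp": [0, 0, 0], "turn": [0, 0, 0]}]'

```text
t: 7.77
eef_pos: [0.4374, -0.2303, 0.2156]
tool_rot: [1.642, 2.677, 0.0]
ft_force: [-0.1, -0.6, 0.1]
width: 0.397
grip_force: 0.0
```

```bash
python3 - <<'E'
from stage import *; from plan import plan
c=cam('wrist');W=world(c)
d=np.hypot(W[...,0]-.438,W[...,1]+.23)
hs=cv2.cvtColor(c['img'],cv2.COLOR_RGB2HSV)
mb=(hs[...,0]>100)&(hs[...,0]<130)&(hs[...,1]>120)&(d<.06)
q=W[mb&(W[...,2]>.052)]
print('handle top',len(q),q.mean(0).round(4) if len(q) else '')
if len(q): print(cv2.minAreaRect((q[:,:2]*1000).astype(np.float32)))
m=(W[...,2]>.02)&(W[...,2]<.03)&(d<.08); print(m.sum(),cv2.minAreaRect((W[m][:,:2]*1000).astype(np.float32)))
plan([.4375,-.231,.2],26.5)
save(c,'w3.png')
E
```

```text
handle top 432 [ 0.4353 -0.2283  0.0841]
((436.5688171386719, -229.91470336914062), (98.46424865722656, 39.658287048339844), 39.21385955810547)
1045 ((438.7734069824219, -228.84295654296875), (90.2104721069336, 100.8278579711914), 26.442886352539062)
pos [ 0.4374 -0.2303  0.2156] dp total [-0.004 -0.001  0.078]
tool y at 26.56 tilt 0.04
turn z 0.0002 deg 0.06
```

View pics/w3.png

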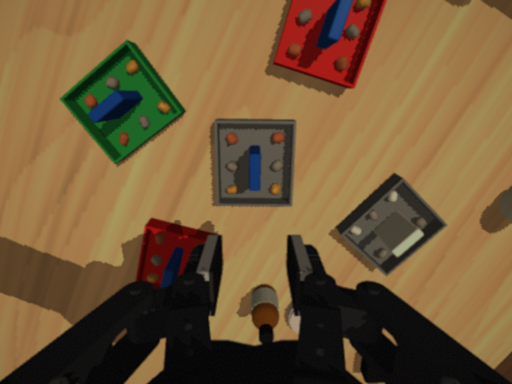

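The wrist view shows the grey tray at (255,162) with its blue handle upright at (255,168). The handle is centred between the fingers and the angle matches, so I'll descend and grip.

carry_out --series '[{"dp": [0, 0, 0.19], "turn": [0, 0, 0]}, {"dp": [0, 0, 0.19], "turn": [0, 0, 0]}, {"dp": [0, 0, 0.19], "turn": [0, 0, 0]}, {"dp": [0, 0, 0.19], "turn": [0, 0, 0]}, {"dp": [0, 0, 0.12], "turn": [0, 0, 0]}]'

```text
t: 8.23
eef_pos: [0.436, -0.2294, 0.0365]
tool_rot: [-1.653, -2.669, 0.001]
ft_force: [-0.1, 0.2, 0.1]
width: 0.403
grip_force: 0.0
```

carry_out --series '[{"dp": [0, 0, 0.06], "turn": [0, 0, 0]}, {"dp": [0, 0, 0], "turn": [0, 0, 0]}]'

```text
t: 8.4
eef_pos: [0.4357, -0.2291, 0.0247]
tool_rot: [-1.65, -2.667, 0.001]
ft_force: [-0.3, -0.1, -0.2]
width: 0.402
grip_force: 0.0
```

carry_out --series '[{"dp": [0, 0, 0], "turn": [0, 0, 0]}, {"dp": [0, 0, 0], "turn": [0, 0, 0]}, {"dp": [0, 0, 0], "turn": [0, 0, 0]}, {"dp": [0, 0, 0], "turn": [0, 0, 0]}, {"dp": [0, 0, 0], "turn": [0, 0, 0]}]' --fingers 1

```text
t: 8.82
eef_pos: [0.4384, -0.2301, 0.0284]
tool_rot: [1.648, 2.672, 0.0]
ft_force: [-1.7, 0.3, 4.9]
width: 0.135
grip_force: 60.2
```

carry_out --series '[{"dp": [0, 0, -0.03], "turn": [0, 0, 0]}, {"dp": [0, 0, -0.1], "turn": [0, 0, 0]}, {"dp": [0, 0, -0.19], "turn": [0, 0, 0]}, {"dp": [0, 0, -0.19], "turn": [0, 0, 0]}, {"dp": [0, 0, -0.14], "turn": [0, 0, 0]}]'

```text
t: 9.23
eef_pos: [0.4381, -0.2297, 0.1604]
tool_rot: [1.647, 2.673, 0.001]
ft_force: [0.3, -0.5, -3.2]
width: 0.129
grip_force: 59.4
```

```bash
python3 -c "
from plan import *
plan([.565,.175,.16],4.1)
s=readout.read_state();print(s['width'],s['grip_force'],s['ft_force'],s['joints'].round(2))"
```

```text
pos [ 0.4381 -0.2297  0.1604] dp total [1.523 1.476 0.002]
tool y at 26.71 tilt 0.11
turn z 0.0628 deg 22.61
0.12910726291990365 59.35272395610809 [ 0.31647243 -0.51687482 -3.18631118] [ 0.57  0.28 -0.25  2.04  0.1   0.83  0.73]
```

carry_out --series '[{"dp": [0, 0, 0], "turn": [0, 0, 0.0157]}, {"dp": [0, 0, 0], "turn": [0, 0, 0.0157]}, {"dp": [0, 0, 0], "turn": [0, 0, 0.0157]}, {"dp": [0, 0, 0], "turn": [0, 0, 0.0157]}]'

```text
t: 9.57
eef_pos: [0.4373, -0.2297, 0.158]
tool_rot: [2.146, 2.294, 0.0]
ft_force: [0.7, 0.0, -2.6]
width: 0.131
grip_force: 59.2
```

carry_out --series '[{"dp": [0.08, 0.03, 0], "turn": [0, 0, 0]}, {"dp": [0.13, 0.05, 0], "turn": [0, 0, 0]}, {"dp": [0.16, 0.064, 0], "turn": [0, 0, 0]}, {"dp": [0.16, 0.064, 0], "turn": [0, 0, 0]}, {"dp": [0.16, 0.064, 0], "turn": [0, 0, 0]}]'

```text
t: 9.98
eef_pos: [0.482, -0.0869, 0.1578]
tool_rot: [2.141, 2.298, -0.0]
ft_force: [0.5, 0.1, -2.3]
width: 0.133
grip_force: 59.2
```

carry_out --series '[{"dp": [0.16, 0.064, 0], "turn": [0, 0, 0]}, {"dp": [0.16, 0.064, 0], "turn": [0, 0, 0]}, {"dp": [0.16, 0.064, 0], "turn": [0, 0, 0]}, {"dp": [0.16, 0.064, 0], "turn": [0, 0, 0]}, {"dp": [0.16, 0.064, 0], "turn": [0, 0, 0]}]'

```text
t: 10.4
eef_pos: [0.5344, 0.0775, 0.1577]
tool_rot: [2.141, 2.299, -0.0]
ft_force: [0.2, -1.0, -2.6]
width: 0.134
grip_force: 59.2
```

carry_out --series '[{"dp": [0.16, 0.064, 0], "turn": [0, 0, 0]}, {"dp": [0.13, 0.05, 0], "turn": [0, 0, 0]}, {"dp": [0.08, 0.03, 0], "turn": [0, 0, 0]}, {"dp": [0, 0, 0], "turn": [0, 0, 0]}, {"dp": [0, 0, 0], "turn": [0, 0, 0]}]'

```text
t: 10.82
eef_pos: [0.5575, 0.1528, 0.1574]
tool_rot: [-2.138, -2.302, 0.0]
ft_force: [0.8, -1.6, -2.5]
width: 0.132
grip_force: 59.2
```

```bash
cat > tray.py <<'E'
from stage import *
def trayrect(n,z0,ctr,rad=.085,tol=.006):
    c=cam(n);W=world(c);d=np.hypot(W[...,0]-ctr[0],W[...,1]-ctr[1])
    h=cv2.cvtColor(c['img'],cv2.COLOR_RGB2HSV)
    m=(abs(W[...,2]-z0)<tol)&(d<rad)
    q=W[m]; r=cv2.minAreaRect((q[:,:2]*1000).astype(np.float32))
    P=np.c_[q[:,:2],np.ones(len(q))]; k=np.linalg.lstsq(P,q[:,2],rcond=None)[0]
    print(n,len(q),r,'tilt deg',np.degrees(np.arctan(k[:2])).round(2)); return c
E
python3 - <<'E'
from tray import *; from plan import plan
s=plan([.564,.175,.16],4.1)
z=readout.read_state()['eef_pos'][2]-.028+.025; print('rim z exp',z)
for n in('top','side'): c=trayrect(n,z,(.564,.175))
save(c,'s2.png')
E
```

```text
pos [0.5575 0.1528 0.1574] dp total [ 0.108  0.041 -0.013]
tool y at 4.23 tilt 0.03
turn z 0.0003 deg 0.13
rim z exp 0.15438558698676952
top 189 ((558.5693969726562, 132.57696533203125), (88.58898162841797, 55.70114517211914), 4.346296310424805) tilt deg [-0.24  0.5 ]
side 392 ((555.9981689453125, 154.41946411132812), (93.36624145507812, 103.95946502685547), 2.1889278888702393) tilt deg [-0.24  0.2 ]
```

View pics/s2.png

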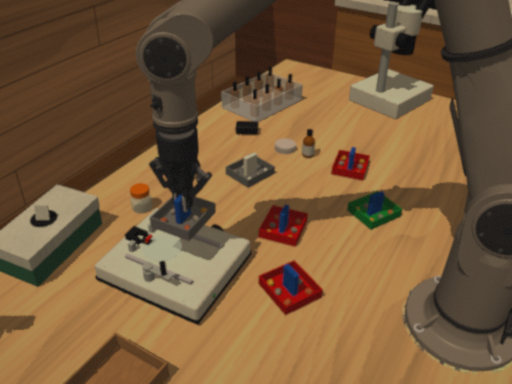

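The side view shows the tray held level at (183,213) over the stage, and the clip swung to the front at (155,270). Next I'll centre it and lower.

carry_out --series '[{"dp": [0.053, 0.02, 0.06], "turn": [0, 0, 0]}, {"dp": [0.053, 0.02, 0.1], "turn": [0, 0, 0]}, {"dp": [0, 0, 0.1], "turn": [0, 0, 0]}, {"dp": [0, 0, 0.08], "turn": [0, 0, 0]}, {"dp": [0, 0, 0], "turn": [0, 0, 0]}]'

```text
t: 11.33
eef_pos: [0.5619, 0.1719, 0.0854]
tool_rot: [-2.14, -2.296, 0.01]
ft_force: [-0.8, -0.7, -2.9]
width: 0.133
grip_force: 59.1
```

carry_out --series '[{"dp": [0, 0, 0.025], "turn": [0, 0, 0]}, {"dp": [0, 0, 0], "turn": [0, 0, 0]}, {"dp": [0, 0, 0], "turn": [0, 0, 0]}]'

```text
t: 11.58
eef_pos: [0.5651, 0.1734, 0.0851]
tool_rot: [2.141, 2.298, 0.002]
ft_force: [-0.2, -0.3, -2.7]
width: 0.135
grip_force: 59.2
```

```bash
python3 - <<'E'
from tray import *; from plan import plan
plan([.564,.1745,.078],4.1)
print(readout.read_state()['ft_force'])
z=readout.read_state()['eef_pos'][2]-.028+.025
for n in('top','side'): c=trayrect(n,z,(.564,.175))
E
```

```text
pos [0.5651 0.1734 0.0851] dp total [ 0.006 -0.005  0.035]
tool y at 4.06 tilt 0.07
turn z -0.0001 deg -0.04
[-0.15661947 -0.27268781 -2.68392624]
top 162 ((566.000244140625, 152.85316467285156), (88.32071685791016, 54.82887649536133), 4.131546974182129) tilt deg [-0.72  0.18]
side 424 ((563.2606811523438, 192.48687744140625), (93.49917602539062, 134.30955505371094), 4.324501037597656) tilt deg [-0.27  0.32]
```

carry_out --series '[{"dp": [0.003, 0, 0.02], "turn": [0, 0, 0]}, {"dp": [0, 0, 0.015], "turn": [0, 0, 0]}, {"dp": [0, 0, 0], "turn": [0, 0, 0]}, {"dp": [0, 0, 0], "turn": [0, 0, 0]}]'

```text
t: 12.02
eef_pos: [0.565, 0.1745, 0.0784]
tool_rot: [2.14, 2.299, 0.002]
ft_force: [-2.0, -1.0, 6.3]
width: 0.13
grip_force: 60.4
```

carry_out --series '[{"dp": [0, 0.03, -0.003], "turn": [0, 0, 0]}, {"dp": [0, 0.035, 0], "turn": [0, 0, 0]}, {"dp": [0, 0.035, 0], "turn": [0, 0, 0]}, {"dp": [0, 0.035, 0], "turn": [0, 0, 0]}, {"dp": [0, 0.015, 0], "turn": [0, 0, 0]}]'

```text
t: 12.43
eef_pos: [0.5951, 0.1767, 0.0784]
tool_rot: [-2.141, -2.299, -0.0]
ft_force: [-8.0, 0.3, 9.7]
width: 0.134
grip_force: 61.0
```

carry_out --series '[{"dp": [0, 0.015, 0], "turn": [0, 0, 0]}, {"dp": [0, 0.01, 0], "turn": [0, 0, 0]}, {"dp": [0, 0, 0], "turn": [0, 0, 0]}]'

```text
t: 12.68
eef_pos: [0.5997, 0.1771, 0.0784]
tool_rot: [-2.14, -2.299, -0.0]
ft_force: [-3.6, 0.4, 6.4]
width: 0.129
grip_force: 60.5
```

```bash
python3 - <<'E'
from tray import *; from plan import plan
plan([.6019,.1777,.078],4.1)
print(readout.read_state()['ft_force'])
c=trayrect('side',.075,(.6,.178)); 
cv2.imwrite('pics/s3.png',c['img'][180:310,90:260,::-1].repeat(4,0).repeat(4,1))
E
```

```text
pos [0.5997 0.1771 0.0784] dp total [0.002 0.011 0.002]
tool y at 4.1 tilt 0.02
turn z -0.0 deg -0.0
[-3.5821448   0.40299618  6.35918838]
side 409 ((604.4053344726562, 180.1371307373047), (104.63304138183594, 103.54988098144531), 3.949448823928833) tilt deg [-0.48 -0.16]
```

View pics/s3.png

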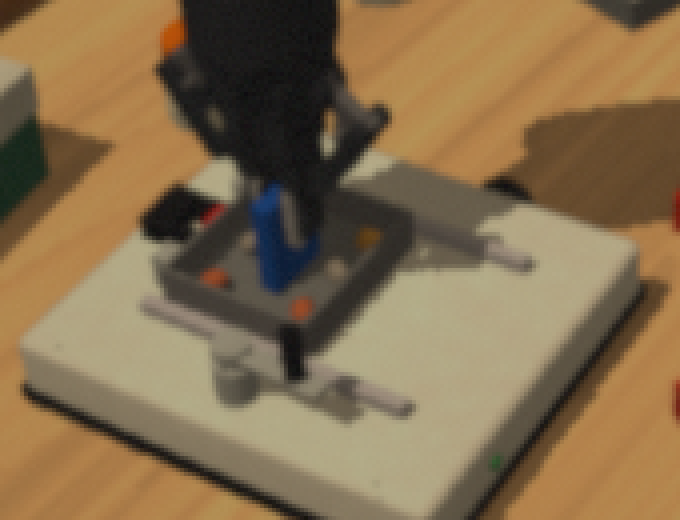

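The crop shows the tray between the rails with its rear edge at the roller (213,215), near the stops. I'll push on in small steps until the force rises.

carry_out --series '[{"dp": [0, 0.01, 0], "turn": [0, 0, 0]}, {"dp": [0, 0, 0], "turn": [0, 0, 0]}]'

```text
t: 12.9
eef_pos: [0.6015, 0.1773, 0.0785]
tool_rot: [-2.14, -2.299, -0.0]
ft_force: [-4.5, 0.1, 6.2]
width: 0.137
grip_force: 60.6
```

carry_out --series '[{"dp": [0, 0.01, 0], "turn": [0, 0, 0]}, {"dp": [0, 0, 0], "turn": [0, 0, 0]}]'

```text
t: 13.07
eef_pos: [0.6035, 0.1774, 0.0784]
tool_rot: [-2.14, -2.299, 0.0]
ft_force: [-4.8, -0.4, 6.3]
width: 0.132
grip_force: 60.6
```

carry_out --series '[{"dp": [0, 0.005, 0], "turn": [0, 0, 0]}, {"dp": [0, 0, 0], "turn": [0, 0, 0]}]'

```text
t: 13.23
eef_pos: [0.604, 0.1775, 0.0785]
tool_rot: [-2.14, -2.299, 0.001]
ft_force: [-6.9, -1.0, 8.6]
width: 0.134
grip_force: 60.8
```

carry_out --series '[{"dp": [0, 0.007, 0], "turn": [0, 0, 0]}, {"dp": [0, 0, 0], "turn": [0, 0, 0]}]'

```text
t: 13.4
eef_pos: [0.6039, 0.1775, 0.0785]
tool_rot: [-2.139, -2.298, 0.005]
ft_force: [-10.9, -1.6, 13.2]
width: 0.128
grip_force: 61.5
```

carry_out --series '[{"dp": [0, 0.005, 0], "turn": [0, 0, 0]}, {"dp": [0, 0, 0], "turn": [0, 0, 0]}]'

```text
t: 13.57
eef_pos: [0.604, 0.1775, 0.0786]
tool_rot: [-2.138, -2.298, 0.008]
ft_force: [-14.9, -1.7, 16.1]
width: 0.129
grip_force: 62.0
```

carry_out --series '[{"dp": [0, 0, 0], "turn": [0, 0, 0]}, {"dp": [0, 0, 0], "turn": [0, 0, 0]}, {"dp": [0, 0, 0], "turn": [0, 0, 0]}, {"dp": [0, -0.01, 0], "turn": [0, 0, 0]}, {"dp": [0, 0, 0], "turn": [0, 0, 0]}]' --fingers 0.65

```text
t: 13.98
eef_pos: [0.6048, 0.1769, 0.0777]
tool_rot: [2.141, 2.299, -0.0]
ft_force: [0.3, -0.3, -0.5]
width: 0.351
grip_force: 0.0
```

carry_out --series '[{"dp": [0, 0, -0.05], "turn": [0, 0, 0]}, {"dp": [0, 0, -0.1], "turn": [0, 0, 0]}, {"dp": [0, 0, -0.2], "turn": [0, 0, 0]}, {"dp": [0, 0, -0.2], "turn": [0, 0, 0]}, {"dp": [-0.12, -0.15, 0], "turn": [0, 0, 0]}]'

```text
t: 14.4
eef_pos: [0.5846, 0.1585, 0.1978]
tool_rot: [2.131, 2.299, 0.03]
ft_force: [2.7, 1.4, 1.8]
width: 0.349
grip_force: 0.0
```

carry_out --series '[{"dp": [-0.12, -0.15, 0], "turn": [0, 0, 0]}, {"dp": [-0.12, -0.15, 0], "turn": [0, 0, 0]}, {"dp": [0, 0, 0], "turn": [0, 0, 0]}, {"dp": [0, 0, 0], "turn": [0, 0, 0]}]'

```text
t: 14.73
eef_pos: [0.5191, 0.0968, 0.1887]
tool_rot: [2.143, 2.296, -0.001]
ft_force: [0.3, -0.1, 0.2]
width: 0.353
grip_force: 0.0
```

```bash
python3 - <<'E'
from tray import *; from plan import plan
from clip import post
plan([.526,.2574,.15],-86)
a=trayrect('top',.075,(.6,.178)); b=trayrect('side',.075,(.6,.178)); c=trayrect('wrist',.075,(.6,.178))
post()
for q,n in((a,'top'),(b,'side'),(c,'wrist')):
    w=world(q);h=cv2.cvtColor(q['img'],cv2.COLOR_RGB2HSV); d=np.hypot(w[...,0]-.645,w[...,1]-.182)
    m=((h[...,0]<8)|(h[...,0]>172))&(h[...,1]>140)&(d<.03); print(n,'red',m.sum(),w[m].mean(0).round(4) if m.any() else '')
i1=cv2.resize(a['img'][120:240,90:205],(383,400),interpolation=2); i2=cv2.resize(c['img'],(533,400))[:, :400]
cv2.imwrite('pics/f1.png',np.hstack([i1,i2])[...,::-1])
E
```

```text
pos [0.5191 0.0968 0.1887] dp total [0.799 0.09  0.193]
tool y at 3.95 tilt 0.07
turn z 0.2499 deg 89.95
top 53 ((643.4888916015625, 137.9738006591797), (41.08399200439453, 19.74730110168457), 42.522945404052734) tilt deg [-2.62 -4.17]
side 488 ((605.6871337890625, 191.6380615234375), (99.75225067138672, 126.88249206542969), 2.7335076332092285) tilt deg [-0.38 -0.02]
wrist 3108 ((608.8234252929688, 191.9547119140625), (100.79969787597656, 125.92229461669922), 3.5087873935699463) tilt deg [-0.94 -0.12]
top 0 [0. 0. 0.] r 0.6228 angle 69.4
side 28 [0.525  0.2612 0.1105] r 0.0408 angle 95.5
top red 0 
side red 16 [0.6586 0.1789 0.0654]
wrist red 116 [0.655  0.1799 0.07  ]
```

View pics/f1.png

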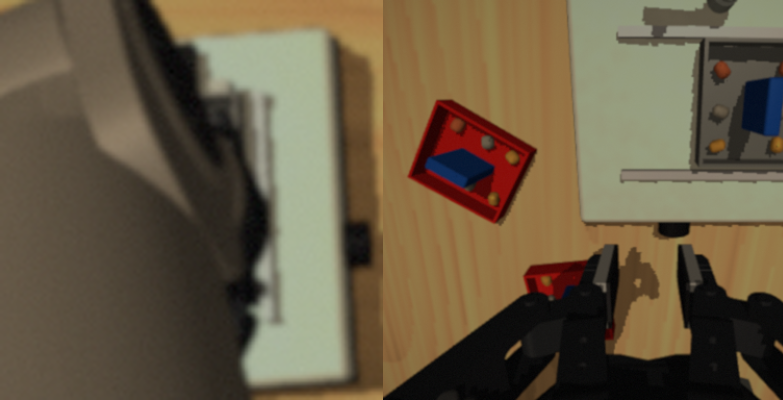

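The wrist half shows the tray between the rails at (740,100); the arm hides it in the top half. The roller has moved back about 18 mm, so the lever is upright. I'll check numerically that the tray is square and touching both stops.

```bash
python3 - <<'E'
from tray import *
a=np.radians(4.1);Rm=np.array([[np.cos(a),np.sin(a)],[-np.sin(a),np.cos(a)]])
for n in('wrist','side'):
    c=cam(n);W=world(c);S=(W[...,:2]-[.572,.1755])@Rm.T;z=W[...,2]
    hs=cv2.cvtColor(c['img'],cv2.COLOR_RGB2HSV); r=((hs[...,0]<8)|(hs[...,0]>172))&(hs[...,1]>140)
    for y in(-44,-35,-20,20,35,44):
        b=abs(S[...,1]-y/1e3)<.005
        rim=b&(abs(z-.075)<.003)&(abs(S[...,0]-.03)<.06); st=b&(abs(z-.07)<.0025)&(S[...,0]>.07)&(S[...,0]<.11)
        f=lambda m:(S[m][:,0].min().round(4),S[m][:,0].max().round(4),m.sum()) if m.any() else None
        print(n,y,'rim x',f(rim),'stop',f(st))
    m=(abs(z-.075)<.002)&(abs(S[...,0]-.03)<.04)&(abs(S[...,1])<.054); print('rim y',S[m][:,1].min(),S[m][:,1].max())
    m=(z>.107)&(z<.114)&(abs(S[...,0]-.03)<.02)&(abs(S[...,1])<.03); print('handle',S[m].mean(0),m.sum(), cv2.minAreaRect((S[m]*1000).astype(np.float32)))
E
```

```text
wrist -44 rim x (np.float64(-0.0117), np.float64(0.0783), np.int64(475)) stop (np.float64(0.071), np.float64(0.0877), np.int64(62))
wrist -35 rim x (np.float64(-0.0125), np.float64(0.0788), np.int64(94)) stop (np.float64(0.0744), np.float64(0.0879), np.int64(115))
wrist -20 rim x (np.float64(-0.0127), np.float64(0.0783), np.int64(113)) stop (np.float64(0.0748), np.float64(0.0765), np.int64(29))
wrist 20 rim x (np.float64(-0.0125), np.float64(0.0782), np.int64(129)) stop (np.float64(0.0744), np.float64(0.0763), np.int64(36))
wrist 35 rim x (np.float64(-0.0122), np.float64(0.0788), np.int64(132)) stop (np.float64(0.0742), np.float64(0.088), np.int64(147))
wrist 44 rim x (np.float64(-0.0121), np.float64(0.0785), np.int64(302)) stop (np.float64(0.07), np.float64(0.0879), np.int64(63))
rim y -0.04888425538670912 0.051466515154508057
handle [0.03222848 0.0019282 ] 934 ((32.42698669433594, 1.1105289459228516), (39.47500228881836, 12.257133483886719), 89.25015258789062)
side -44 rim x (np.float64(-0.0149), np.float64(0.0767), np.int64(67)) stop (np.float64(0.0703), np.float64(0.0746), np.int64(5))
side -35 rim x (np.float64(-0.014), np.float64(0.0772), np.int64(13)) stop (np.float64(0.0732), np.float64(0.0848), np.int64(14))
side -20 rim x (np.float64(-0.0151), np.float64(0.0765), np.int64(16)) stop (np.float64(0.0719), np.float64(0.0741), np.int64(6))
side 20 rim x (np.float64(-0.0138), np.float64(0.0761), np.int64(24)) stop (np.float64(0.0724), np.float64(0.0761), np.int64(6))
side 35 rim x (np.float64(-0.0138), np.float64(0.077), np.int64(19)) stop (np.float64(0.072), np.float64(0.0855), np.int64(16))
side 44 rim x (np.float64(-0.013), np.float64(0.0767), np.int64(21)) stop (np.float64(0.0718), np.float64(0.0851), np.int64(10))
rim y -0.04859114064254367 0.053608837085758476
handle [0.03028475 0.00292261] 76 ((30.541635513305664, 2.3451480865478516), (12.188689231872559, 39.67361068725586), 4.035663604736328)
```

Both rear corners meet the stops with the tray square (rim x equal at both ends), and the lever is upright. Next I'll swing the clip back.

carry_out --series '[{"dp": [0, 0, 0], "turn": [0, 0, 0.0192]}, {"dp": [0, 0, 0], "turn": [0, 0, 0.0192]}, {"dp": [0, 0, 0], "turn": [0, 0, 0.0192]}, {"dp": [0, 0, 0], "turn": [0, 0, 0.0192]}, {"dp": [0, 0, 0], "turn": [0, 0, 0.0192]}]' --fingers 0.7

```text
t: 15.5
eef_pos: [0.5204, 0.0993, 0.1877]
tool_rot: [-2.731, -1.552, 0.0]
ft_force: [-0.3, 0.1, -0.5]
width: 0.301
grip_force: 0.0
```

carry_out --series '[{"dp": [0, 0, 0], "turn": [0, 0, 0.0192]}, {"dp": [0, 0, 0], "turn": [0, 0, 0.0192]}, {"dp": [0, 0, 0], "turn": [0, 0, 0.0192]}, {"dp": [0, 0, 0], "turn": [0, 0, 0.0192]}, {"dp": [0, 0, 0], "turn": [0, 0, 0.0192]}]'

```text
t: 15.92
eef_pos: [0.5203, 0.0994, 0.1877]
tool_rot: [-3.069, -0.671, 0.0]
ft_force: [0.4, 0.3, -0.1]
width: 0.295
grip_force: 0.0
```

carry_out --series '[{"dp": [0, 0, 0], "turn": [0, 0, 0.0192]}, {"dp": [0, 0, 0], "turn": [0, 0, 0.0192]}, {"dp": [0, 0, 0], "turn": [0, 0, 0.0192]}, {"dp": [0.03, -0.15, 0], "turn": [0, 0, 0]}, {"dp": [0.03, -0.15, 0], "turn": [0, 0, 0]}]'

```text
t: 16.33
eef_pos: [0.5282, 0.1588, 0.1878]
tool_rot: [3.139, 0.11, 0.0]
ft_force: [0.9, 0.9, 0.1]
width: 0.3
grip_force: 0.0
```

carry_out --series '[{"dp": [0.02, -0.15, 0], "turn": [0, 0, 0]}, {"dp": [0.02, -0.15, 0], "turn": [0, 0, 0]}, {"dp": [0, -0.15, 0], "turn": [0, 0, 0]}, {"dp": [0, -0.056, 0], "turn": [0, 0, 0]}, {"dp": [0, 0, 0], "turn": [0, 0, 0]}]'

```text
t: 16.75
eef_pos: [0.527, 0.2657, 0.1876]
tool_rot: [-3.137, -0.126, 0.001]
ft_force: [-0.1, 0.0, 0.4]
width: 0.299
grip_force: 0.0
```

carry_out --series '[{"dp": [0, 0, 0], "turn": [0, 0, 0]}, {"dp": [0, 0, 0], "turn": [0, 0, 0]}]'

```text
t: 16.92
eef_pos: [0.5285, 0.259, 0.1876]
tool_rot: [3.138, 0.113, -0.001]
ft_force: [0.8, -1.0, -1.1]
width: 0.3
grip_force: 0.0
```

```bash
python3 - <<'E'
from clip import *; from plan import plan
post(('wrist','side'))
plan([.527,.2595,.095],-85.9)
E
```

```text
wrist 191 [0.5301 0.2588 0.1111] r 0.0357 angle 91.7
side 30 [0.5253 0.2611 0.1099] r 0.0406 angle 95.3
pos [0.5286 0.2588 0.1878] dp total [-0.008 -0.004  0.464]
tool y at -85.92 tilt 0.07
turn z -0.0 deg -0.02
```

carry_out --series '[{"dp": [0, 0, 0.15], "turn": [0, 0, 0]}, {"dp": [0, 0, 0.15], "turn": [0, 0, 0]}, {"dp": [0, 0, 0.12], "turn": [0, 0, 0]}, {"dp": [0, 0, 0.04], "turn": [0, 0, 0]}, {"dp": [0, 0, 0], "turn": [0, 0, -0.0083]}]'

```text
t: 17.43
eef_pos: [0.5269, 0.2589, 0.0937]
tool_rot: [3.133, 0.195, -0.006]
ft_force: [0.7, -0.2, 0.3]
width: 0.299
grip_force: 0.0
```

carry_out --series '[{"dp": [0, 0.021, 0], "turn": [0, 0, -0.0167]}, {"dp": [0, 0.021, 0], "turn": [0, 0, -0.0167]}, {"dp": [0, 0.021, 0], "turn": [0, 0, -0.0167]}, {"dp": [0, 0.021, 0], "turn": [0, 0, -0.0167]}, {"dp": [0, 0.021, 0], "turn": [0, 0, -0.0167]}]'

```text
t: 17.85
eef_pos: [0.535, 0.2405, 0.0967]
tool_rot: [2.974, 1.01, -0.0]
ft_force: [-1.8, 0.3, -0.3]
width: 0.302
grip_force: 0.7
```

carry_out --series '[{"dp": [0, 0.021, 0], "turn": [0, 0, -0.0167]}, {"dp": [0, 0.021, 0], "turn": [0, 0, -0.0167]}, {"dp": [0, 0.021, 0], "turn": [0, 0, -0.0167]}, {"dp": [0, 0.021, 0], "turn": [0, 0, -0.0167]}, {"dp": [0, 0.021, 0], "turn": [0, 0, -0.0167]}]'

```text
t: 18.27
eef_pos: [0.5509, 0.2264, 0.0967]
tool_rot: [2.611, 1.746, -0.001]
ft_force: [-1.0, -0.1, -0.0]
width: 0.301
grip_force: 0.6
```

```bash
python3 - <<'E'
from plan import plan
plan([.5705,.2205,.095],4.1)
E
```

```text
pos [0.5509 0.2264 0.0967] dp total [0.01  0.102 0.008]
tool y at -22.45 tilt 0.06
turn z -0.0737 deg -26.55
```

carry_out --series '[{"dp": [0, 0.021, 0], "turn": [0, 0, -0.0167]}, {"dp": [0, 0.021, 0], "turn": [0, 0, -0.0167]}, {"dp": [0, 0.021, 0], "turn": [0, 0, -0.0167]}, {"dp": [0, 0.021, 0], "turn": [0, 0, -0.0167]}, {"dp": [0, 0.02, 0], "turn": [0, 0, -0.007]}]'

```text
t: 18.68
eef_pos: [0.5716, 0.2221, 0.0966]
tool_rot: [2.14, 2.298, -0.002]
ft_force: [-0.3, -0.9, -0.6]
width: 0.3
grip_force: 0.5
```

carry_out --series '[{"dp": [0, 0.02, 0], "turn": [0, 0, 0]}, {"dp": [0, 0, 0], "turn": [0, 0, 0]}]'

```text
t: 18.85
eef_pos: [0.5762, 0.2232, 0.0965]
tool_rot: [2.148, 2.291, 0.001]
ft_force: [0.9, -0.8, -0.6]
width: 0.3
grip_force: 0.0
```

carry_out --series '[{"dp": [0, 0.01, 0], "turn": [0, 0, 0]}, {"dp": [0, 0, 0], "turn": [0, 0, 0]}]'

```text
t: 19.02
eef_pos: [0.5773, 0.2243, 0.0963]
tool_rot: [2.146, 2.294, 0.001]
ft_force: [0.4, 0.5, 0.5]
width: 0.3
grip_force: 0.0
```

carry_out --series '[{"dp": [0, 0.01, 0], "turn": [0, 0, 0]}, {"dp": [0, 0, 0], "turn": [0, 0, 0]}]'

```text
t: 19.18
eef_pos: [0.5776, 0.2245, 0.0959]
tool_rot: [-2.144, -2.295, 0.004]
ft_force: [-3.4, -1.9, 3.0]
width: 0.3
grip_force: 2.0
```

carry_out --series '[{"dp": [0, 0.008, 0], "turn": [0, 0, 0]}, {"dp": [0, 0, 0], "turn": [0, 0, 0]}]'

```text
t: 19.35
eef_pos: [0.5778, 0.2245, 0.0956]
tool_rot: [-2.142, -2.295, 0.008]
ft_force: [-9.1, -2.3, 5.7]
width: 0.298
grip_force: 4.2
```

```bash
python3 - <<'E'
from clip import *; from plan import plan
plan([.5705,.2205,.095],4.1); print(readout.read_state()['ft_force'])
c=cam('wrist'); w=world(c); d=np.hypot(w[...,0]-.57,w[...,1]-.22)
post(('side',),(.57,.22))
E
```

```text
pos [0.5778 0.2245 0.0956] dp total [-0.018 -0.038  0.003]
tool y at 3.94 tilt 0.31
turn z -0.0004 deg -0.16
[-9.11076281 -2.3271897   5.72098891]
side 109 [0.5745 0.2269 0.1115] r 0.0345 angle 349.6
```

carry_out --series '[{"dp": [0, -0.035, 0], "turn": [0, 0, 0]}, {"dp": [0, 0, 0], "turn": [0, 0, 0]}, {"dp": [0, 0, -0.1], "turn": [0, 0, 0]}, {"dp": [0, 0, -0.2], "turn": [0, 0, 0]}, {"dp": [0, 0, -0.2], "turn": [0, 0, 0]}]'

```text
t: 19.87
eef_pos: [0.5728, 0.2239, 0.1959]
tool_rot: [-2.143, -2.295, 0.003]
ft_force: [1.2, 0.3, -0.6]
width: 0.301
grip_force: 0.0
```

carry_out --series '[{"dp": [-0.2, -0.04, 0], "turn": [0, 0, 0]}, {"dp": [-0.2, -0.04, 0], "turn": [0, 0, 0]}, {"dp": [-0.2, -0.04, 0], "turn": [0, 0, 0]}, {"dp": [-0.2, -0.04, 0], "turn": [0, 0, 0]}, {"dp": [-0.2, -0.04, 0], "turn": [0, 0, 0]}]'

```text
t: 20.28
eef_pos: [0.5473, 0.0202, 0.1964]
tool_rot: [2.143, 2.295, 0.002]
ft_force: [0.9, -1.3, -0.0]
width: 0.3
grip_force: 0.0
```

carry_out --series '[{"dp": [-0.2, -0.04, 0], "turn": [0, 0, 0]}, {"dp": [-0.2, -0.04, 0], "turn": [0, 0, 0]}, {"dp": [-0.2, -0.04, 0], "turn": [0, 0, 0]}, {"dp": [0, 0, 0], "turn": [0, 0, 0]}, {"dp": [0, 0, 0], "turn": [0, 0, 0]}]'

```text
t: 20.7
eef_pos: [0.5314, -0.1029, 0.196]
tool_rot: [2.15, 2.288, -0.0]
ft_force: [0.0, 0.6, 0.5]
width: 0.298
grip_force: 0.0
```

```bash
python3 - <<'E'
from clip import *
print(readout.read_state()['eef_pos'])
post(('top','side'),(.57,.22))
a=np.radians(4.1);Rm=np.array([[np.cos(a),np.sin(a)],[-np.sin(a),np.cos(a)]])
ims=[]
for n in('top','side'):
    c=cam(n);W=world(c);S=(W[...,:2]-[.573,.1755])@Rm.T;z=W[...,2]
    hs=cv2.cvtColor(c['img'],cv2.COLOR_RGB2HSV); r=((hs[...,0]<8)|(hs[...,0]>172))&(hs[...,1]>140)&(np.hypot(W[...,0]-.65,W[...,1]-.18)<.03)
    print(n,'red',r.sum(),S[r].mean(0).round(4) if r.any() else '')
    for y in(-35,35):
        rim=(abs(S[...,1]-y/1e3)<.006)&(abs(z-.075)<.003)&(abs(S[...,0]-.03)<.06)
        print(y,'rim x',S[rim][:,0].min().round(4),S[rim][:,0].max().round(4))
    m=(z>.107)&(z<.114)&(abs(S[...,0]-.03)<.02)&(abs(S[...,1])<.03); print('handle',S[m].mean(0).round(4))
    m=(z>.078)&(z<.088)&(abs(S[...,0])<.02)&(S[...,1]>.028)&(S[...,1]<.1);v=cv2.fitLine((S[m]*1000).astype(np.float32),2,0,.01,.01).ravel();print('arm line',v,m.sum())
    ims.append(c['img'][120:240,90:205] if n=='top' else c['img'][180:310,90:260])
cv2.imwrite('pics/g.png',np.hstack([cv2.resize(i,(390,480),interpolation=2) for i in ims])[...,::-1])
E
```

```text
[ 0.53142282 -0.10287853  0.19604469]
top 130 [0.5948 0.1866 0.1099] r 0.0792 angle 342.6
side 109 [0.5945 0.1905 0.1093] r 0.0754 angle 341.8
top red 22 [0.0802 0.0016]
-35 rim x -0.0162 0.0807
35 rim x -0.0159 0.0743
handle [0.0291 0.0005]
arm line [ 2.6046505e-02  9.9966073e-01 -9.8008341e-01  6.5256241e+01] 149
side red 16 [ 0.0858 -0.0029]
-35 rim x -0.0155 0.0747
35 rim x -0.0154 0.0745
handle [0.0296 0.0022]
arm line [ 2.2342328e-02  9.9975038e-01 -1.4114306e+00  7.0239464e+01] 176
```

View pics/g.png

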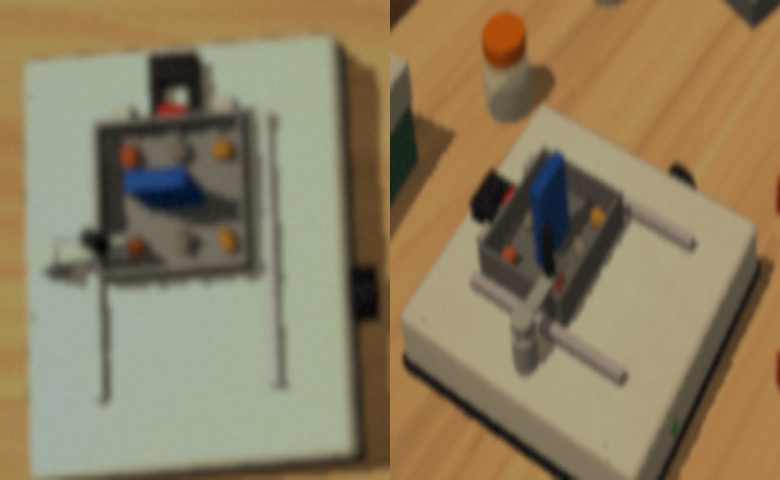

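In the final picture the tray rests against both stops (120,112) and (222,105), with the roller pressed back at (172,110). The clip post is over the rim at (95,242). The robot is well clear, so I'm handing in.

```bash
python3 -c "
from workcell import job_done
print(job_done())"
```

```text
the job is handed in; nothing more can be done
None
```

The job is handed in: the blue-handled tray sits level against both back stops with the lever pressed, the clip is swung back in to its stop over the rim, and the arm has let go and is clear; the hand-in returned no verdict.

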